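# Stack an insulation test and hold the test plunger

## Task

Lay the yellow insulating sheet flat and centred on the brass lower electrode of the test fixture, then stand the brass upper electrode upright on the sheet, centred over the lower one; set both down and let go of them, do not drop them. Only then press the red spring plunger of the hold-to-test box half-way down (12 mm of its 24 mm, black half of its stem gone, white half still showing), never down to its stop, and finish while still holding it there with the fingers: do not release it. Leave the multimeter, tape roll, jar and screwdriver alone.

Things in the scene. Friction and masses are not known exactly. Their poses are not given: they have to be found in the camera images.
- fixture: Fixed test fixture, on the table: grey plate 130 (its x) by 110 (its y) by 12 mm, two binding posts (12 mm across, tops 22 mm above the table, near its +x corners), and in the middle a white 26 mm column with the brass lower electrode on it. Origin: centre of the plate's underside, on the table; z up.
- lower_top (a point): Centre of the upper face of the lower electrode: a flat brass disc 36 mm across and 10 mm thick, its top 50 mm above the table. z up.
- sheet_center (a point): Centre (half-way up) of the yellow rigid insulating sheet, 90 mm (its x) by 60 mm (its y) by 6 mm thick (z up), about 60 g. It starts flat, loose, on a fixed white stand whose top, 70 by 32 mm and 50 mm above the table, runs along the sheet's x (within 0.1 rad); the sheet overhangs that top by about 14 mm along both long edges, and the stand's foot is 100 by 56 by 8 mm. It can be gripped across its 60 mm width.
- upper_center (a point): Centre (26 mm above its foot) of the upper electrode, 52 mm tall, upright, round, about 0.22 kg: brass disc 36 mm across and 12 mm high, a 12 mm neck, then a black grip 20 mm across from 18 to 52 mm above the foot. Starts standing on the table. z is its axis, up.
- plunger_top (a point): Centre of the top face of the red plunger cap, 85 mm above the table when not pressed; it moves down with the plunger. The cap is a flat disc 40 mm across and 12 mm thick, on an 18 mm stem of which 24 mm shows: lower half black, upper half white. It sits centrally on the fixed grey hold-to-test box, 100 by 80 by 45 mm, with a bare-metal collar up to 49 mm. z up.
- plunger (a joint): Travel of the red plunger straight down, m: 0 released, 0.012 half-way, 0.024 at its stop. A spring pushes it back up: about 3.5 N to start it, 7.7 N half-way, 12 N at the stop (350 N/m); it springs back if let go.
- multimeter: Blue and black multimeter lying flat, 90 (its x) by 180 (its y) by 36 mm, with a white dial; origin: centre of its underside. Leave alone.
- tape: Roll of black tape lying flat, 90 mm across, 60 mm hole, 19 mm high; origin: centre of its underside. Leave alone.
- jar: White jar with a blue cap and a paper label, 60 mm across, 90 mm tall; origin: centre of its foot. Leave alone.
- screwdriver: Screwdriver with a red handle, 190 mm long, lying along its own x, handle to -x. Leave alone.
Not all that is in view belongs to the job. Leave any orange or purple look-alike of the part that bears upper_center alone.

How it is judged:
By the outcome, as a careful person would: the job done as asked, in the order asked, and still so for the second after the job is handed in, while the arm keeps its last pose, push and grip.
It also fails if it takes over 72 s, if anything falls off the work surface, if the arm or the gripper's body presses on something with over 40 N, if the wrist force passes 120 N, or if a joint passes its speed limit or range.

## Robot

A 6-joint arm with a two-finger parallel gripper is mounted at the origin on the work surface. World frame = base frame: x ahead of the robot, y to its left, z up, the work surface at z = 0. Lengths are in m, angles in degrees, forces in N, time in s.
With the tool pointing down it reaches from about 0.25 to 0.725 m from the base axis. Payload 9.7 kg.
Tool frame: the origin (TCP) lies at the very end of the fingers, on their centre line; the grasp point (between the pads) lies 19 mm behind it; z points along the fingers, y is the line along which they close (so a half turn about z gives the same grasp; the last joint's range is limited). The gripper opens to 85 mm and grips with 20 to 120 N. Pads are 22 mm wide; open, the fingers measure 114 mm over their backs; the gripper's body (76 mm by 85 mm) begins 54 mm behind the grasp point. The pads swing forward as they close: fully open they stand 13 mm farther back than shut.
Start: joints at [-67.093, 4.979, 10.078, 95.1, 0, 90], TCP at [0.214, -0.507, 0.207] pointing down, gripper open.
Joint ranges: [-179.16, 179.16], [-48.56, 103.87], [-65.8, 70.77], [-126.05, 130.52], [-82.76, 87.17], [-180, 180]. Speed limits (degrees/s): [127.2, 127.2, 147.25, 180, 180, 180].

## Interface

Orientations are given as [roll, pitch, yaw] about the fixed x, y, z axes, in that order (R = Rz(yaw) Ry(pitch) Rx(roll)).
In Python, from workcell import telemetry, optics, workorder gives the robot as it stands.
- The arm moves only by the shell command python3 -m handwheel 'ROWS' [FORCE]. ROWS is JSON, a list of rows, each an object of numbers: "tx", "ty", "tz": the shift along the tool's x, y, z in m; "ax", "ay", "az": the turn, a rotation vector about the tool's x, y, z in degrees; "jaw": the gripper command: -1 is shut, 1 is fully open, values between are in proportion. A call has exactly 10 rows; each row shifts and turns the commanded pose from where the row before left it, along the tool's axes as they then stand; what a row does not reach is not made up. A row lasts 1/8 s, in which the tool goes at most 62.5 mm and 10.7 degrees, less where a joint would pass 70% of its speed; a pose out of reach is approached as far as the arm can. A call is refused whole if a number of a shift passes 0.0625 or a number of a turn 10.7, either way. A call with a gripper value outside its range is refused whole. The fingers move at their own pace and stop on an object; FORCE is the grip in N (left out, the last holds). Time passes only in rows, so rows that do not move let the fingers close, or fill a call up. It gives the time, the measured TCP pose, the force, the opening and the grip force at its end, in the units of the state.
- telemetry.get_obs(): the state, without advancing time (a new reading comes with each control period).
- optics.camera(name): name is "scene" or "top" or "wrist"; returns a dict with "color" (384x512x3 uint8, red, green, blue), "K" (3x3 intrinsics, pixels), "extrinsics" (4x4, takes a point from camera to world coordinates); the wrist camera has in their place "mount" (4x4, takes a point from camera to tool coordinates, whose origin is the TCP and whose axes are the flange's). Camera axes: x right, y down, z forward; pixel columns grow to the right and rows downward; lengths in m; the calibration is good to about 2 mm. The wrist camera is an equidistant fisheye: a pixel r from the principal point sees the ray r / f radians off the axis. A picture is of the moment at which its call begins: read the wrist's pose just before it. There is no depth.
- workorder.job_done(): hands the job in; it is judged then, once.
The state is a dict: "time": time; "q": joint angles; "qd": joint speeds; "joint_efforts": joint torques, N m; "ee_pos": TCP position; "tcp_rot": TCP orientation; "wrist_force": force on the tool from outside, world axes, zero at the start; "torque": the same for the moment, N m; "opening": finger opening in m; "grasp_force": force on a finger pad.
Only numpy, scipy, OpenCV 4.12 (cv2) and the standard library are available. Lean on these libraries where they do the work, as an engineer would, in place of code of your own. Each camera call takes 0.05 s, during which the arm holds its last target. There are 200 camera calls.

## Working session

There is one attempt and no reset: what is moved stays moved. The work goes in short steps, Python scripts to look and compute and a shell command to move; the robot and the scene stay as the last step left them, time stands still between calls to the robot, and variables do not carry over. Pictures are saved under pics/ and viewed, at most 10 in all, crops included, and the job is handed in when it is done.

```bash
mkdir -p pics; cat > h.py <<'E'
import numpy as np, cv2
from workcell import telemetry, optics
from scipy.spatial.transform import Rotation as R
def snap(n,f):
    o=telemetry.get_obs(); c=optics.camera(n); cv2.imwrite('pics/'+f,c['color'][:,:,::-1]); 
    return o,c
def T(o):
    M=np.eye(4); M[:3,:3]=R.from_euler('xyz',o['tcp_rot'],degrees=True).as_matrix(); M[:3,3]=o['ee_pos']; return M
def ray(c,u,v,E=None):
    K=c['K']; x=(u-K[0,2])/K[0,0]; y=(v-K[1,2])/K[1,1]
    if E is None: E=c['extrinsics']; d=np.array([x,y,1.])
    else:
        r=np.hypot(x,y)+1e-12; d=np.array([x/r*np.sin(r),y/r*np.sin(r),np.cos(r)])
    return E[:3,3],E[:3,:3]@d
def at(c,u,v,z,E=None):
    p,d=ray(c,u,v,E); return p+d*(z-p[2])/d[2]
E
python3 - <<'E'
from h import *
np.set_printoptions(precision=4,suppress=True)
import pickle
D={}
for n in ['scene','top','wrist']:
    o,c=snap(n,n+'0.png'); D[n]=(o,c); print(n,c['K'],c.get('extrinsics',c.get('mount')))
pickle.dump(D,open('d0.pkl','wb')); print(o)
a=[cv2.imread(f'pics/{n}0.png') for n in ['scene','top']]
cv2.imwrite('pics/both.png',np.vstack([a[1]]))
E
```

```text
scene [[353.697    0.     255.4511]
 [  0.     353.697  191.3124]
 [  0.       0.       1.    ]] [[ 0.5447  0.5288 -0.651   1.2683]
 [ 0.8387 -0.3421  0.4238 -0.4196]
 [ 0.0014 -0.7768 -0.6298  0.6954]
 [ 0.      0.      0.      1.    ]]
top [[378.3689   0.     248.6003]
 [  0.     378.3689 191.006 ]
 [  0.       0.       1.    ]] [[-0.     -0.9931  0.1169  0.5069]
 [-0.9998 -0.0026 -0.0221  0.0085]
 [ 0.0222 -0.1169 -0.9929  1.1479]
 [ 0.      0.      0.      1.    ]]
wrist [[297.3186   0.     254.3318]
 [  0.     297.3186 190.3323]
 [  0.       0.       1.    ]] [[ 0.0012 -0.9549 -0.2971  0.0759]
 [ 1.      0.001   0.001   0.0011]
 [-0.0007 -0.2971  0.9549 -0.1666]
 [ 0.      0.      0.      1.    ]]
{'time': 0.1, 'q': array([-67.0948,   5.007 ,  10.04  ,  95.0978,  -0.0021,  90.002 ]), 'qd': array([ 0.0631, -0.113 ,  0.092 ,  0.0506, -0.0389,  0.0733]), 'joint_efforts': array([ -0.0002, -52.1561,  46.5654,   0.0159,  -0.    ,   0.    ]), 'ee_pos': array([ 0.214 , -0.5064,  0.2064]), 'tcp_rot': array([-179.9353,    0.0021,   22.9033]), 'wrist_force': array([ 0.2798, -0.1017,  0.0674]), 'torque': array([ 0.0003, -0.0485, -0.0054]), 'grasp_force': 0.0, 'opening': 0.08509712735086064}
```

View pics/top0.png

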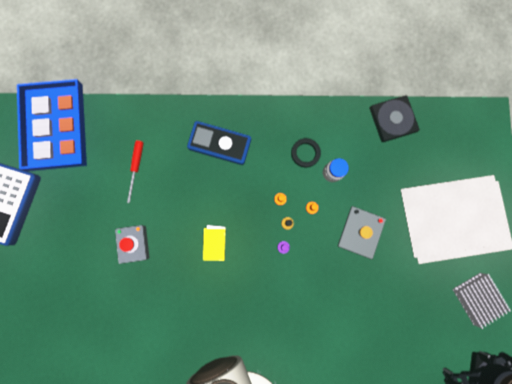

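View pics/scene0.png

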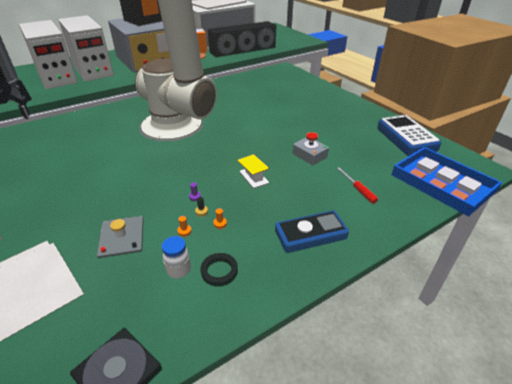

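Top view: the candidates for the upper electrode are orange (280,199), orange (312,208), purple (283,248), and brass with a black grip (288,223). I choose the last by its description. The sheet is at (214,243), the fixture (362,232), the plunger (126,244), jar (336,169), tape (306,152).

```bash
python3 - <<'E'
from h import *
import pickle
np.set_printoptions(precision=4,suppress=True)
D=pickle.load(open('d0.pkl','rb')); c=D['top'][1]; im=c['color']; hsv=cv2.cvtColor(im,cv2.COLOR_RGB2HSV)
def seg(lo,hi,box):
    m=cv2.inRange(hsv,np.array(lo),np.array(hi)); k=np.zeros_like(m); x0,y0,x1,y1=box; k[y0:y1,x0:x1]=m[y0:y1,x0:x1]
    n,l,s,ce=cv2.connectedComponentsWithStats(k); i=1+np.argmax(s[1:,4]); 
    pts=np.argwhere(l==i)[:,::-1].astype(np.float32); return ce[i],s[i,4],pts
def rect(pts,z):
    P=np.array([at(c,u,v,z)[:2] for u,v in pts],np.float32); r=cv2.minAreaRect(P); return r,cv2.boxPoints(r)
for name,lo,hi,box,z in [('sheet',(24,120,120),(34,255,255),(190,215,240,275),.056),('lower',(12,100,100),(30,255,255),(350,215,385,250),.05),('cap',(0,150,120),(6,255,255),(110,225,145,265),.085),('upper',(10,80,60),(30,255,255),(278,212,298,233),.012)]:
    ce,a,p=seg(lo,hi,box); print(name,ce,a,at(c,*ce,z),rect(p,z)[0])
for name,box,z in [('plate',(330,200,392,262),.012),('box',(110,220,152,268),.045)]:
    ce,a,p=seg((0,0,60),(179,70,200),box); print(name,ce,a,rect(p,z))
s=D['scene'][1]['color'][:,:,::-1]; t=im[:,:,::-1]
z=np.hstack([cv2.resize(t[185:275,265:395],(650,450),interpolation=2)])
z2=cv2.resize(s[170:250,90:240],(650,347),interpolation=2)
cv2.imwrite('pics/crop1.png',cv2.resize(np.vstack([z,z2]),(489,600)))
E
```

```text
sheet [213.6026 244.4387] 702 [0.4818 0.0841 0.056 ] ((0.48252415657043457, 0.08418625593185425), (0.06249260902404785, 0.09049674868583679), 88.28471374511719)
lower [365.7402 231.8425] 127 [ 0.5177 -0.3563  0.05  ] ((0.5172830820083618, -0.357090026140213), (0.0351041741669178, 0.03479066863656044), 88.01358032226562)
cap [126.0213 244.0638] 141 [0.4836 0.3237 0.085 ] ((0.48380643129348755, 0.3237897455692291), (0.03327232971787453, 0.03293460234999657), 2.049081563949585)
upper [286.59 222.98] 100 [ 0.5444 -0.1307  0.012 ] ((0.5443810224533081, -0.13198904693126678), (0.03373594209551811, 0.03418595343828201), 44.60831069946289)
plate [360.8687 232.3863] 1447 (((0.5177912712097168, -0.3561505377292633), (0.11055339127779007, 0.13138838112354279), 69.23294830322266), array([[ 0.4368, -0.3845],
       [ 0.5596, -0.4311],
       [ 0.5988, -0.3278],
       [ 0.476 , -0.2812]], dtype=float32))
box [132.5196 244.2662] 789 (((0.4839586913585663, 0.3201194703578949), (0.10068254172801971, 0.08750353753566742), 8.122770309448242), array([[0.4279, 0.3563],
       [0.4403, 0.2697],
       [0.54  , 0.2839],
       [0.5276, 0.3705]], dtype=float32))
```

View pics/crop1.png

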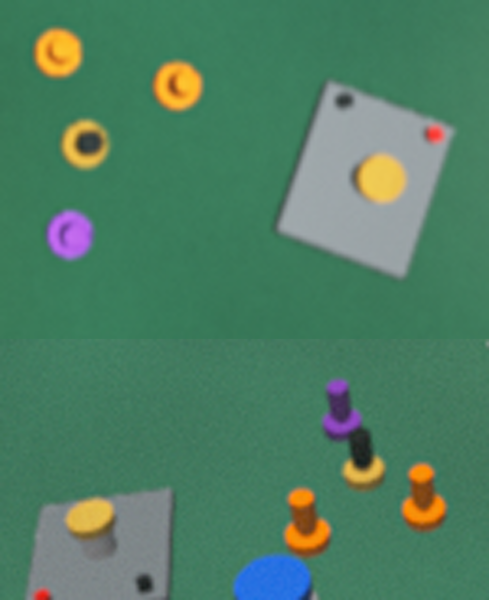

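```bash
cat >> h.py <<'E'
def go(x,y,z,yaw,n=10):
    o=telemetry.get_obs(); M=T(o); d=M[:3,:3].T@(np.array([x,y,z])-M[:3,3])
    Rt=R.from_euler('xyz',[180,0,yaw],degrees=True); rv=(R.from_matrix(M[:3,:3]).inv()*Rt).as_rotvec(degrees=True)
    print('t',o['time'].__round__(2),'pos',np.round(o['ee_pos'],4),np.round(o['tcp_rot'],2),'F',np.round(o['wrist_force'],1),'open',round(o['opening'],4),'grip',round(float(o['grasp_force']),1))
    print(' tool shift',np.round(d,4),'per row',np.round(d/n,5),' turn after',np.round(rv,2))
E
python3 - <<'E'
from h import *
go(.482,.084,.2,-1.7,12)
E
```

```text
t 0.15 pos [ 0.214  -0.5064  0.2065] [-179.94    0.     22.91] F [-0.8 -0.3  0.2] open 0.0854 grip 0.0
 tool shift [ 0.4767 -0.4396  0.0069] per row [ 0.03972 -0.03663  0.00057]  turn after [-6.000e-02  1.000e-02  2.461e+01]
```

```bash
python3 -m handwheel '[{"tx":0.02,"ty":-0.018,"jaw":1},{"tx":0.04,"ty":-0.037},{"tx":0.04,"ty":-0.037},{"tx":0.04,"ty":-0.037},{"tx":0.04,"ty":-0.037},{"tx":0.04,"ty":-0.037},{"tx":0.04,"ty":-0.037},{"tx":0.04,"ty":-0.037},{"tx":0.04,"ty":-0.037},{"tx":0.04,"ty":-0.037}]' && python3 -m handwheel '[{"tx":0.04,"ty":-0.037},{"tx":0.03,"ty":-0.028},{"tx":0.015,"ty":-0.013},{"az":5},{"az":8},{"az":8},{"az":3.5},{},{},{}]'
python3 - <<'E'
from h import *
o,c=snap('wrist','w1.png'); E=T(o)@c['mount']
go(.482,.084,.2,-1.7,1)
hsv=cv2.cvtColor(c['color'],cv2.COLOR_RGB2HSV); m=cv2.inRange(hsv,np.array((24,120,120)),np.array((34,255,255)))
n,l,s,ce=cv2.connectedComponentsWithStats(m); i=1+np.argmax(s[1:,4]); print(s[i],ce[i])
P=np.array([at(c,u,v,.056,E)[:2] for v,u in np.argwhere(l==i)],np.float32); print(cv2.minAreaRect(P))
E
```

```text
t 0.2 pos [ 0.214  -0.5065  0.2066] [-179.95    0.     22.91] F [0.5 0.8 0.2] open 0.0856 grip 0.0
 tool shift [ 0.4767 -0.4396  0.0069] per row [ 0.47669 -0.43959  0.00692]  turn after [-5.000e-02  1.000e-02  2.461e+01]$[0]: bad value
Traceback (most recent call last):
ValueError: attempt to get argmax of an empty sequence
```

View pics/w1.png

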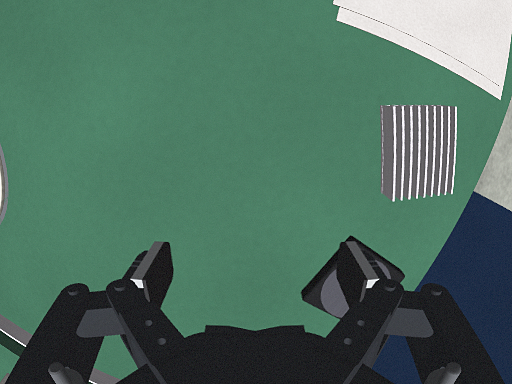

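The move was refused, so the arm had not moved and this wrist view shows only bare table, with the fingertips near (155,260) and (360,260). I'll try again with complete rows.

```bash
python3 -m handwheel '[{"tx":0.02,"ty":-0.018,"tz":0,"ax":0,"ay":0,"az":0,"jaw":1},{"tx":0.04,"ty":-0.037,"tz":0,"ax":0,"ay":0,"az":0,"jaw":1},{"tx":0.04,"ty":-0.037,"tz":0,"ax":0,"ay":0,"az":0,"jaw":1},{"tx":0.04,"ty":-0.037,"tz":0,"ax":0,"ay":0,"az":0,"jaw":1},{"tx":0.04,"ty":-0.037,"tz":0,"ax":0,"ay":0,"az":0,"jaw":1},{"tx":0.04,"ty":-0.037,"tz":0,"ax":0,"ay":0,"az":0,"jaw":1},{"tx":0.04,"ty":-0.037,"tz":0,"ax":0,"ay":0,"az":0,"jaw":1},{"tx":0.04,"ty":-0.037,"tz":0,"ax":0,"ay":0,"az":0,"jaw":1},{"tx":0.04,"ty":-0.037,"tz":0,"ax":0,"ay":0,"az":0,"jaw":1},{"tx":0.04,"ty":-0.037,"tz":0,"ax":0,"ay":0,"az":0,"jaw":1}]'
```

```text
time: 1.45
ee_pos: [0.4279, -0.0336, 0.2071]
tcp_rot: [180.0, -0.0, 22.9]
wrist_force: [1.4, -0.2, 0.0]
opening: 0.0853
grasp_force: 0.0
```

```bash
python3 -m handwheel '[{"tx":0.04,"ty":-0.036,"tz":0,"ax":0,"ay":0,"az":0,"jaw":1},{"tx":0.03,"ty":-0.028,"tz":0,"ax":0,"ay":0,"az":0,"jaw":1},{"tx":0.015,"ty":-0.013,"tz":0,"ax":0,"ay":0,"az":0,"jaw":1},{"tx":0,"ty":0,"tz":0,"ax":0,"ay":0,"az":5,"jaw":1},{"tx":0,"ty":0,"tz":0,"ax":0,"ay":0,"az":8,"jaw":1},{"tx":0,"ty":0,"tz":0,"ax":0,"ay":0,"az":8,"jaw":1},{"tx":0,"ty":0,"tz":0,"ax":0,"ay":0,"az":3.6,"jaw":1},{"tx":0,"ty":0,"tz":0,"ax":0,"ay":0,"az":0,"jaw":1},{"tx":0,"ty":0,"tz":0,"ax":0,"ay":0,"az":0,"jaw":1},{"tx":0,"ty":0,"tz":0,"ax":0,"ay":0,"az":0,"jaw":1}]'
cat >> h.py <<'E'
def blob(c,lo,hi,z,E):
    hsv=cv2.cvtColor(c['color'],cv2.COLOR_RGB2HSV); m=cv2.inRange(hsv,np.array(lo),np.array(hi))
    n,l,s,ce=cv2.connectedComponentsWithStats(m); i=1+np.argmax(s[1:,4]); print(' blob',s[i],ce[i])
    P=np.array([at(c,u,v,z,E)[:2] for v,u in np.argwhere(l==i)],np.float32); r=cv2.minAreaRect(P); print(' rect',r,'enclosing',cv2.minEnclosingCircle(P)); return r
E
python3 - <<'E'
from h import *
o,c=snap('wrist','w2.png'); E=T(o)@c['mount']
r=blob(c,(24,120,120),(34,255,255),.056,E)
go(*r[0],.2,-1.7,1)
E
```

```text
time: 2.7
ee_pos: [0.4782, 0.0251, 0.207]
tcp_rot: [-178.1, 0.1, 1.8]
wrist_force: [0.2, -0.6, 0.3]
opening: 0.0854
grasp_force: 0.0
 blob [ 180  123   55   80 4126] [206.94013572 161.88099855]
 rect ((0.4842918813228607, 0.08220189064741135), (0.06012474000453949, 0.08968579769134521), 89.4976806640625) enclosing ((0.4841744303703308, 0.08261343836784363), 0.053214579820632935)
t 2.75 pos [0.4782 0.0251 0.207 ] [-1.7808e+02  1.1000e-01  1.8300e+00] F [-0.2  0.6  0.3] open 0.0855 grip 0.0
 tool shift [ 0.0079 -0.0566  0.0089] per row [ 0.00792 -0.05656  0.0089 ]  turn after [-1.92  0.17  3.53]
```

View pics/w2.png

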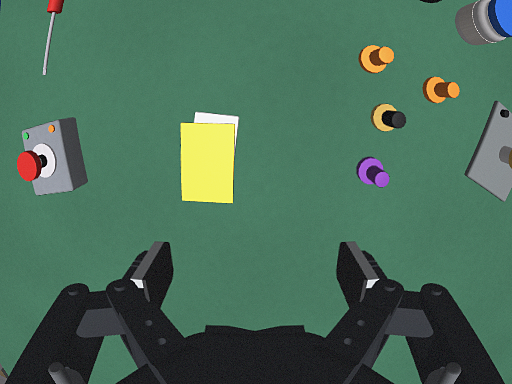

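The wrist view shows the yellow sheet at (207,162), with the stand's foot peeking out behind it. The brass and black electrode is at (390,118) and the plunger at (30,162).

```bash
python3 - <<'E'
from h import *
print(telemetry.get_obs()['q'].round(2))
go(.4835,.083,.16,-1,1)
E
python3 -m handwheel '[{"tx":0,"ty":0,"tz":0,"ax":-1.9,"ay":0.1,"az":0,"jaw":1},{"tx":0,"ty":0,"tz":0,"ax":0,"ay":0,"az":2.8,"jaw":1},{"tx":0,"ty":0,"tz":0,"ax":0,"ay":0,"az":0,"jaw":1},{"tx":0,"ty":-0.02,"tz":0,"ax":0,"ay":0,"az":0,"jaw":1},{"tx":0,"ty":-0.02,"tz":0,"ax":0,"ay":0,"az":0,"jaw":1},{"tx":0.006,"ty":-0.018,"tz":0,"ax":0,"ay":0,"az":0,"jaw":1},{"tx":0,"ty":0,"tz":0.02,"ax":0,"ay":0,"az":0,"jaw":1},{"tx":0,"ty":0,"tz":0.02,"ax":0,"ay":0,"az":0,"jaw":1},{"tx":0,"ty":0,"tz":0,"ax":0,"ay":0,"az":0,"jaw":1},{"tx":0,"ty":0,"tz":0,"ax":0,"ay":0,"az":0,"jaw":1}]'
python3 - <<'E'
from h import *
print(telemetry.get_obs()['q'].round(2))
go(.4835,.083,.16,-1,1)
E
```

```text
[  1.77  -4.64   0.42  95.17   1.92 179.94]
t 2.75 pos [0.4782 0.0251 0.207 ] [-1.7808e+02  1.1000e-01  1.8300e+00] F [-0.2  0.6  0.3] open 0.0855 grip 0.0
 tool shift [ 0.0072 -0.056   0.0489] per row [ 0.00723 -0.05605  0.0489 ]  turn after [-1.92  0.15  2.83]
time: 4.0
ee_pos: [0.4845, 0.0356, 0.1691]
tcp_rot: [-177.8, -0.0, 2.9]
wrist_force: [-0.6, -0.2, 0.6]
opening: 0.0857
grasp_force: 0.0
[  2.82  -4.44  -3.61  90.83   2.18 179.94]
t 4.0 pos [0.4845 0.0356 0.1691] [-1.7782e+02 -1.0000e-02  2.8700e+00] F [-0.6 -0.2  0.6] open 0.0857 grip 0.0
 tool shift [ 0.0013 -0.047   0.0109] per row [ 0.00133 -0.04699  0.01089]  turn after [-2.18  0.07  3.87]
```

The last joint hit its limit of 180°, so I'll use the half-turn grasp at yaw 179.

```bash
python3 -m handwheel '[{"tx":0,"ty":0,"tz":0,"ax":-2.2,"ay":0,"az":-5,"jaw":1},{"tx":0,"ty":0,"tz":0,"ax":0,"ay":0,"az":-10,"jaw":1},{"tx":0,"ty":0,"tz":0,"ax":0,"ay":0,"az":-10,"jaw":1},{"tx":0,"ty":0,"tz":0,"ax":0,"ay":0,"az":-10,"jaw":1},{"tx":0,"ty":0,"tz":0,"ax":0,"ay":0,"az":-10,"jaw":1},{"tx":0,"ty":0,"tz":0,"ax":0,"ay":0,"az":-10,"jaw":1},{"tx":0,"ty":0,"tz":0,"ax":0,"ay":0,"az":-10,"jaw":1},{"tx":0,"ty":0,"tz":0,"ax":0,"ay":0,"az":-10,"jaw":1},{"tx":0,"ty":0,"tz":0,"ax":0,"ay":0,"az":-10,"jaw":1},{"tx":0,"ty":0,"tz":0,"ax":0,"ay":0,"az":-10,"jaw":1}]'
python3 -m handwheel '[{"tx":0,"ty":0,"tz":0,"ax":0,"ay":0,"az":-10,"jaw":1},{"tx":0,"ty":0,"tz":0,"ax":0,"ay":0,"az":-10,"jaw":1},{"tx":0,"ty":0,"tz":0,"ax":0,"ay":0,"az":-10,"jaw":1},{"tx":0,"ty":0,"tz":0,"ax":0,"ay":0,"az":-10,"jaw":1},{"tx":0,"ty":0,"tz":0,"ax":0,"ay":0,"az":-10,"jaw":1},{"tx":0,"ty":0,"tz":0,"ax":0,"ay":0,"az":-10,"jaw":1},{"tx":0,"ty":0,"tz":0,"ax":0,"ay":0,"az":-10,"jaw":1},{"tx":0,"ty":0,"tz":0,"ax":0,"ay":0,"az":-10,"jaw":1},{"tx":0,"ty":0,"tz":0,"ax":0,"ay":0,"az":0,"jaw":1},{"tx":0,"ty":0,"tz":0,"ax":0,"ay":0,"az":0,"jaw":1}]'
python3 - <<'E'
from h import *
print(telemetry.get_obs()['q'].round(2))
go(.4835,.083,.16,179,1)
E
```

```text
time: 5.25
ee_pos: [0.4848, 0.0355, 0.1695]
tcp_rot: [179.8, 0.0, 98.2]
wrist_force: [-1.0, -0.2, 0.1]
opening: 0.0855
grasp_force: 0.0
time: 6.5
ee_pos: [0.4845, 0.0354, 0.1689]
tcp_rot: [-180.0, 0.1, 177.6]
wrist_force: [-0.1, 0.7, 0.3]
opening: 0.0852
grasp_force: 0.0
[ 4.190e+00 -4.540e+00 -3.700e+00  9.073e+01 -2.000e-02  6.570e+00]
t 6.5 pos [0.4845 0.0354 0.1689] [-1.7999e+02  1.1000e-01  1.7763e+02] F [-0.1  0.7  0.3] open 0.0852 grip 0.0
 tool shift [0.003  0.0475 0.0089] per row [0.00297 0.04751 0.00886]  turn after [-0.01  0.11 -1.37]
```

```bash
python3 -m handwheel '[{"tx":0.003,"ty":0.01,"tz":0,"ax":0,"ay":0,"az":-1.4,"jaw":1},{"tx":0,"ty":0.02,"tz":0,"ax":0,"ay":0,"az":0,"jaw":1},{"tx":0,"ty":0.0165,"tz":0,"ax":0,"ay":0,"az":0,"jaw":1},{"tx":0,"ty":0,"tz":0.02,"ax":0,"ay":0,"az":0,"jaw":1},{"tx":0,"ty":0,"tz":0.02,"ax":0,"ay":0,"az":0,"jaw":1},{"tx":0,"ty":0,"tz":0.02,"ax":0,"ay":0,"az":0,"jaw":1},{"tx":0,"ty":0,"tz":0.02,"ax":0,"ay":0,"az":0,"jaw":1},{"tx":0,"ty":0,"tz":0,"ax":0,"ay":0,"az":0,"jaw":1},{"tx":0,"ty":0,"tz":0,"ax":0,"ay":0,"az":0,"jaw":1},{"tx":0,"ty":0,"tz":0,"ax":0,"ay":0,"az":0,"jaw":1}]'
python3 - <<'E'
from h import *
o,c=snap('wrist','w3.png'); E=T(o)@c['mount']
r=blob(c,(24,120,120),(34,255,255),.056,E)
go(.4835,.083,.03,179,1)
E
```

```text
time: 7.75
ee_pos: [0.4827, 0.0821, 0.0893]
tcp_rot: [-180.0, 0.1, 179.2]
wrist_force: [0.0, -0.2, -0.1]
opening: 0.0854
grasp_force: 0.0
 blob [ 213  148   88  115 9477] [256.40265907 203.70180437]
 rect ((0.4837869703769684, 0.08255010843276978), (0.05996844545006752, 0.08939723670482635), 89.29418182373047) enclosing ((0.4837353527545929, 0.08253948390483856), 0.05333437770605087)
t 7.8 pos [0.4826 0.0821 0.0892] [-1.7999e+02  1.4000e-01  1.7925e+02] F [-1.   0.2  0.6] open 0.0854 grip 0.0
 tool shift [-0.0007  0.0009  0.0592] per row [-0.00073  0.00094  0.05919]  turn after [-0.01  0.14  0.25]
```

View pics/w3.png

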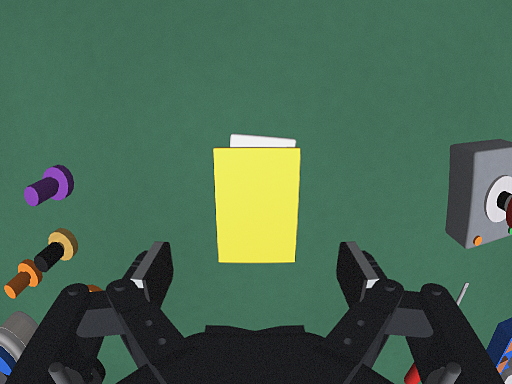

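The sheet is centred between the fingers at (256,204), and its size reads 60 × 89.4 mm. I'll go down and grip.

```bash
python3 -m handwheel '[{"tx":-0.001,"ty":0,"tz":0.02,"ax":0,"ay":0,"az":0,"jaw":1},{"tx":0,"ty":0,"tz":0.02,"ax":0,"ay":0,"az":0,"jaw":1},{"tx":0,"ty":0,"tz":0.015,"ax":0,"ay":0,"az":0,"jaw":1},{"tx":0,"ty":0,"tz":0.004,"ax":0,"ay":0,"az":0,"jaw":1},{"tx":0,"ty":0,"tz":0,"ax":0,"ay":0,"az":0,"jaw":1},{"tx":0,"ty":0,"tz":0,"ax":0,"ay":0,"az":0,"jaw":0.6},{"tx":0,"ty":0,"tz":0,"ax":0,"ay":0,"az":0,"jaw":0.3},{"tx":0,"ty":0,"tz":0,"ax":0,"ay":0,"az":0,"jaw":0.3},{"tx":0,"ty":0,"tz":0,"ax":0,"ay":0,"az":0,"jaw":0.3},{"tx":0,"ty":0,"tz":0,"ax":0,"ay":0,"az":0,"jaw":0.3}]' 40
python3 - <<'E'
from h import *
snap('scene','s1.png'); go(.4835,.083,.03,179,1)
E
```

```text
time: 9.05
ee_pos: [0.4833, 0.0819, 0.0293]
tcp_rot: [-180.0, 0.1, 179.2]
wrist_force: [0.3, 0.9, 0.4]
opening: 0.0555
grasp_force: 0.0
t 9.1 pos [0.4832 0.0819 0.0293] [-1.7998e+02  7.0000e-02  1.7925e+02] F [-0.2 -0.3 -0.6] open 0.0557 grip 0.0
 tool shift [-0.0002  0.0011 -0.0007] per row [-0.00024  0.00114 -0.00069]  turn after [-0.02  0.07  0.25]
```

```bash
python3 - <<'E'
from h import *
o,c=snap('wrist','w4.png'); E=T(o)@c['mount']
r=blob(c,(24,120,120),(34,255,255),.056,E)
s=cv2.imread('pics/s1.png')[120:220,190:350]
cv2.imwrite('pics/w4c.png',np.vstack([cv2.imread('pics/w4.png')[100:380],cv2.resize(s,(512,320),interpolation=2)]))
E
```

```text
blob [  197   167   122   146 15906] [256.72865585 236.17087891]
 rect ((0.4837321937084198, 0.08249571174383163), (0.05968061834573746, 0.08941388875246048), 89.41612243652344) enclosing ((0.4835224449634552, 0.08263704925775528), 0.05336882174015045)
```

View pics/w4c.png

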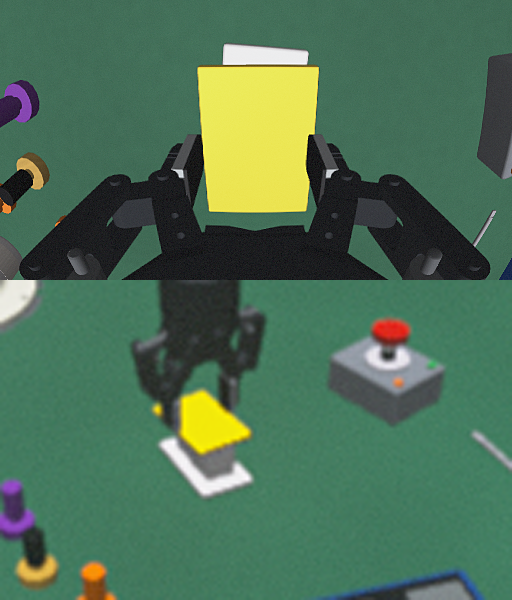

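The fingers stand right at the long edges but aren't pressing yet, so I'll close further.

```bash
python3 -m handwheel '[{"tx":0,"ty":0,"tz":0,"ax":0,"ay":0,"az":0,"jaw":0.25},{"tx":0,"ty":0,"tz":0,"ax":0,"ay":0,"az":0,"jaw":0.2},{"tx":0,"ty":0,"tz":0,"ax":0,"ay":0,"az":0,"jaw":0.15},{"tx":0,"ty":0,"tz":0,"ax":0,"ay":0,"az":0,"jaw":0.1},{"tx":0,"ty":0,"tz":0,"ax":0,"ay":0,"az":0,"jaw":0.1},{"tx":0,"ty":0,"tz":0,"ax":0,"ay":0,"az":0,"jaw":0.1},{"tx":0,"ty":0,"tz":0,"ax":0,"ay":0,"az":0,"jaw":0.1},{"tx":0,"ty":0,"tz":0,"ax":0,"ay":0,"az":0,"jaw":0.1},{"tx":0,"ty":0,"tz":0,"ax":0,"ay":0,"az":0,"jaw":0.1},{"tx":0,"ty":0,"tz":0,"ax":0,"ay":0,"az":0,"jaw":0.1}]' 40
python3 - <<'E'
from h import *
o,c=snap('wrist','w5.png'); E=T(o)@c['mount']
r=blob(c,(24,120,120),(34,255,255),.056,E)
E
```

```text
time: 10.4
ee_pos: [0.4833, 0.0819, 0.0293]
tcp_rot: [-180.0, 0.1, 179.2]
wrist_force: [-0.6, 0.9, 0.7]
opening: 0.0468
grasp_force: 0.0
 blob [  197   167   122   146 15038] [256.27277564 234.82431174]
 rect ((0.48377326130867004, 0.08249391615390778), (0.05968515947461128, 0.08940103650093079), 89.36286163330078) enclosing ((0.4836661219596863, 0.0828360989689827), 0.0533725842833519)
```

```bash
python3 - <<'E'
from h import *
o,c=snap('scene','s2.png')
a=cv2.resize(cv2.imread('pics/w5.png')[150:330,150:370],(660,300)); s=cv2.resize(c['color'][120:200,220:300,::-1],(300,300),interpolation=2)
cv2.imwrite('pics/w5c.png',np.vstack([cv2.resize(a,(500,300)),cv2.resize(s,(500,300))]))
E
```

```text
(no output)
```

View pics/w5c.png

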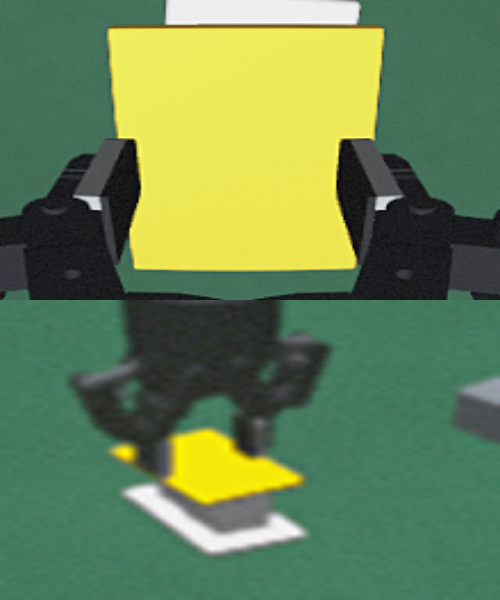

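```bash
python3 - <<'E'
from h import *
c=optics.camera('wrist'); 
for u,v in [(209,234),(211,234),(299,234),(301,235)]:
    p,d=ray(c,u,v,c['mount'])
    for h in (.0235,.03): s=(np.sign(d[1])*h-p[1])/d[1]; print(u,v,h,(p+s*d).round(4))
E
```

```text
209 234 0.0235 [ 0.0122 -0.0235 -0.0352]
209 234 0.03 [-0.0064 -0.03    0.0031]
211 234 0.0235 [ 0.0092 -0.0235 -0.029 ]
211 234 0.03 [-0.0103 -0.03    0.0111]
299 234 0.0235 [ 0.0049  0.0235 -0.0199]
299 234 0.03 [-0.0139  0.03    0.0187]
301 235 0.0235 [ 0.0075  0.0235 -0.0265]
301 235 0.03 [-0.0107  0.03    0.0104]
```

The pads are closing above the sheet: the fingertips appear to be about 30 mm behind the nominal TCP. I'll measure the fingertip offset at full opening before correcting.

```bash
python3 -m handwheel '[{"tx":0,"ty":0,"tz":0,"ax":0,"ay":0,"az":0,"jaw":1},{"tx":0,"ty":0,"tz":0,"ax":0,"ay":0,"az":0,"jaw":1},{"tx":0,"ty":0,"tz":0,"ax":0,"ay":0,"az":0,"jaw":1},{"tx":0,"ty":0,"tz":0,"ax":0,"ay":0,"az":0,"jaw":1},{"tx":0,"ty":0,"tz":0,"ax":0,"ay":0,"az":0,"jaw":1},{"tx":0,"ty":0,"tz":0.01,"ax":0,"ay":0,"az":0,"jaw":1},{"tx":0,"ty":0,"tz":0.005,"ax":0,"ay":0,"az":0,"jaw":1},{"tx":0,"ty":0,"tz":0.005,"ax":0,"ay":0,"az":0,"jaw":1},{"tx":0,"ty":0,"tz":0,"ax":0,"ay":0,"az":0,"jaw":1},{"tx":0,"ty":0,"tz":0,"ax":0,"ay":0,"az":0,"jaw":1}]' 40
python3 - <<'E'
from h import *
o,c=snap('wrist','w6.png'); print(o['opening'],o['ee_pos'])
for u,v in [(170,243),(341,243)]:
    p,d=ray(c,u,v,c['mount'])
    for h in (.0425,): s=(np.sign(d[1])*h-p[1])/d[1]; print(u,v,h,(p+s*d).round(4))
E
```

```text
time: 11.8
ee_pos: [0.4834, 0.0819, 0.0094]
tcp_rot: [-180.0, 0.1, 179.2]
wrist_force: [-0.2, 0.0, -0.3]
opening: 0.0853
grasp_force: 0.0
0.08533509816409907 [0.48336467 0.08187599 0.00944841]
170 243 0.0425 [ 0.0094 -0.0425 -0.0405]
341 243 0.0425 [ 0.0078  0.0425 -0.0375]
```

```bash
python3 -m handwheel '[{"tx":0,"ty":0,"tz":0.004,"ax":0,"ay":0,"az":0,"jaw":1},{"tx":0,"ty":0,"tz":0,"ax":0,"ay":0,"az":0,"jaw":0.7},{"tx":0,"ty":0,"tz":0,"ax":0,"ay":0,"az":0,"jaw":0.5},{"tx":0,"ty":0,"tz":0,"ax":0,"ay":0,"az":0,"jaw":0.4},{"tx":0,"ty":0,"tz":0,"ax":0,"ay":0,"az":0,"jaw":0.3},{"tx":0,"ty":0,"tz":0,"ax":0,"ay":0,"az":0,"jaw":0.3},{"tx":0,"ty":0,"tz":0,"ax":0,"ay":0,"az":0,"jaw":0.3},{"tx":0,"ty":0,"tz":0,"ax":0,"ay":0,"az":0,"jaw":0.2},{"tx":0,"ty":0,"tz":0,"ax":0,"ay":0,"az":0,"jaw":0.2},{"tx":0,"ty":0,"tz":0,"ax":0,"ay":0,"az":0,"jaw":0.2}]' 40
python3 - <<'E'
from h import *
o,c=snap('wrist','w7.png'); E=T(o)@c['mount']
r=blob(c,(24,120,120),(34,255,255),.056,E)
go(.483,.082,.1,179.2,1)
E
```

```text
time: 13.1
ee_pos: [0.4834, 0.0819, 0.0057]
tcp_rot: [-180.0, 0.1, 179.2]
wrist_force: [-2.0, -0.8, 5.3]
opening: 0.059
grasp_force: 43.4
 blob [  183   179   144   154 19128] [254.33558135 250.31806775]
 rect ((0.4813039004802704, 0.080812968313694), (0.059647008776664734, 0.08490291982889175), 89.38395690917969) enclosing ((0.4814032316207886, 0.08090919256210327), 0.05163005366921425)
t 13.15 pos [0.4834 0.0819 0.0057] [-1.7999e+02  9.0000e-02  1.7925e+02] F [-1.6 -0.2  5.1] open 0.059 grip 43.4
 tool shift [ 0.0003  0.0001 -0.0943] per row [ 2.900e-04  6.000e-05 -9.435e-02]  turn after [-0.01  0.09  0.05]
```

```bash
python3 -m handwheel '[{"tx":0,"ty":0,"tz":-0.01,"ax":0,"ay":0,"az":0,"jaw":0.2},{"tx":0,"ty":0,"tz":-0.03,"ax":0,"ay":0,"az":0,"jaw":0.2},{"tx":0,"ty":0,"tz":-0.03,"ax":0,"ay":0,"az":0,"jaw":0.2},{"tx":0,"ty":0,"tz":-0.03,"ax":0,"ay":0,"az":0,"jaw":0.2},{"tx":0,"ty":-0.01,"tz":-0.01,"ax":0,"ay":0,"az":0,"jaw":0.2},{"tx":-0.002,"ty":-0.025,"tz":0,"ax":0,"ay":0,"az":0,"jaw":0.2},{"tx":-0.003,"ty":-0.04,"tz":0,"ax":0,"ay":0,"az":0,"jaw":0.2},{"tx":-0.003,"ty":-0.04,"tz":0,"ax":0,"ay":0,"az":0,"jaw":0.2},{"tx":-0.003,"ty":-0.04,"tz":0,"ax":0,"ay":0,"az":0,"jaw":0.2},{"tx":-0.003,"ty":-0.04,"tz":0,"ax":0,"ay":0,"az":0,"jaw":0.2}]' 40
python3 -m handwheel '[{"tx":-0.003,"ty":-0.04,"tz":0,"ax":0,"ay":0,"az":0,"jaw":0.2},{"tx":-0.003,"ty":-0.04,"tz":0,"ax":0,"ay":0,"az":0,"jaw":0.2},{"tx":-0.003,"ty":-0.04,"tz":0,"ax":0,"ay":0,"az":0,"jaw":0.2},{"tx":-0.003,"ty":-0.04,"tz":0,"ax":0,"ay":0,"az":0,"jaw":0.2},{"tx":-0.003,"ty":-0.03,"tz":0,"ax":0,"ay":0,"az":0,"jaw":0.2},{"tx":-0.003,"ty":-0.015,"tz":0,"ax":0,"ay":0,"az":4,"jaw":0.2},{"tx":0,"ty":0,"tz":0,"ax":0,"ay":0,"az":8,"jaw":0.2},{"tx":0,"ty":0,"tz":0,"ax":0,"ay":0,"az":8,"jaw":0.2},{"tx":0,"ty":0,"tz":0,"ax":0,"ay":0,"az":0,"jaw":0.2},{"tx":0,"ty":0,"tz":0,"ax":0,"ay":0,"az":0,"jaw":0.2}]' 40
python3 - <<'E'
from h import *
o,c=snap('wrist','w8.png'); M=T(o); E=M@c['mount']
r=blob(c,(24,120,120),(34,255,255),M[2,3]+.0503,E)
d=np.array([r[0][0],r[0][1],M[2,3]+.05])-M[:3,3]; print('sheet in tool',M[:3,:3].T@d)
go(.5177,-.3564,.12,159.2,1)
E
```

```text
time: 14.4
ee_pos: [0.4939, -0.1151, 0.1145]
tcp_rot: [-180.0, -0.0, 179.2]
wrist_force: [0.5, 0.2, -0.4]
opening: 0.059
grasp_force: 43.3
time: 15.65
ee_pos: [0.5095, -0.3186, 0.115]
tcp_rot: [180.0, 0.0, 159.4]
wrist_force: [-0.3, -0.3, -0.2]
opening: 0.0591
grasp_force: 43.3
 blob [  183   180   144   153 19092] [254.33040017 250.31809135]
 rect ((0.5077525973320007, -0.31890928745269775), (0.059599097818136215, 0.08450673520565033), 69.47811889648438) enclosing ((0.5077254772186279, -0.31896641850471497), 0.051471155136823654)
sheet in tool [ 0.00148465 -0.00089027 -0.05000076]
t 15.7 pos [ 0.5096 -0.3186  0.1152] [1.8000e+02 4.0000e-02 1.5938e+02] F [-0.7 -0.2  0.3] open 0.0591 grip 43.3
 tool shift [-0.0209 -0.0326 -0.0048] per row [-0.02089 -0.03256 -0.00482]  turn after [0.   0.04 0.18]
```

View pics/w8.png

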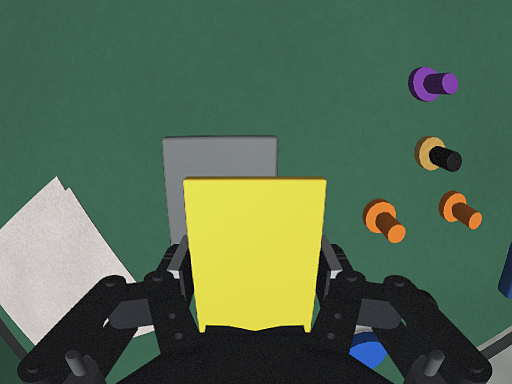

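The held sheet is at (255,250), level, with the grey fixture plate behind it at (220,180). I'll shift over it and go down close to contact.

```bash
python3 -m handwheel '[{"tx":-0.01,"ty":-0.0168,"tz":0,"ax":0,"ay":0,"az":0.2,"jaw":0.2},{"tx":-0.0106,"ty":-0.016,"tz":0,"ax":0,"ay":0,"az":0,"jaw":0.2},{"tx":0,"ty":0,"tz":0.02,"ax":0,"ay":0,"az":0,"jaw":0.2},{"tx":0,"ty":0,"tz":0.03,"ax":0,"ay":0,"az":0,"jaw":0.2},{"tx":0,"ty":0,"tz":0.03,"ax":0,"ay":0,"az":0,"jaw":0.2},{"tx":0,"ty":0,"tz":0.01,"ax":0,"ay":0,"az":0,"jaw":0.2},{"tx":0,"ty":0,"tz":0.006,"ax":0,"ay":0,"az":0,"jaw":0.2},{"tx":0,"ty":0,"tz":0.006,"ax":0,"ay":0,"az":0,"jaw":0.2},{"tx":0,"ty":0,"tz":0,"ax":0,"ay":0,"az":0,"jaw":0.2},{"tx":0,"ty":0,"tz":0,"ax":0,"ay":0,"az":0,"jaw":0.2}]' 40
python3 - <<'E'
from h import *
go(.5173,-.3565,.0055,159.2,1)
E
```

```text
time: 16.95
ee_pos: [0.5179, -0.3567, 0.0142]
tcp_rot: [-180.0, 0.1, 159.1]
wrist_force: [0.2, -0.2, -0.6]
opening: 0.0591
grasp_force: 43.3
t 16.95 pos [ 0.5179 -0.3567  0.0142] [-1.7999e+02  1.2000e-01  1.5905e+02] F [ 0.2 -0.2 -0.6] open 0.0591 grip 43.3
 tool shift [ 0.0006 -0.      0.0087] per row [ 6.30e-04 -3.00e-05  8.68e-03]  turn after [-0.01  0.12 -0.15]
```

```bash
python3 -m handwheel '[{"tx":0,"ty":0,"tz":0.003,"ax":0,"ay":0,"az":0,"jaw":0.2},{"tx":0,"ty":0,"tz":0.002,"ax":0,"ay":0,"az":0,"jaw":0.2},{"tx":0,"ty":0,"tz":0.001,"ax":0,"ay":0,"az":0,"jaw":0.2},{"tx":0,"ty":0,"tz":0.001,"ax":0,"ay":0,"az":0,"jaw":0.2},{"tx":0,"ty":0,"tz":0,"ax":0,"ay":0,"az":0,"jaw":0.2},{"tx":0,"ty":0,"tz":0,"ax":0,"ay":0,"az":0,"jaw":0.2},{"tx":0,"ty":0,"tz":0,"ax":0,"ay":0,"az":0,"jaw":0.2},{"tx":0,"ty":0,"tz":0,"ax":0,"ay":0,"az":0,"jaw":0.2},{"tx":0,"ty":0,"tz":0,"ax":0,"ay":0,"az":0,"jaw":0.2},{"tx":0,"ty":0,"tz":0,"ax":0,"ay":0,"az":0,"jaw":0.2}]' 40
```

```text
time: 18.2
ee_pos: [0.5176, -0.3565, 0.0065]
tcp_rot: [180.0, 0.1, 159.0]
wrist_force: [-1.1, 0.7, -1.7]
opening: 0.0592
grasp_force: 43.3
```

```bash
python3 -m handwheel '[{"tx":0,"ty":0,"tz":0.0005,"ax":0,"ay":0,"az":0,"jaw":0.2},{"tx":0,"ty":0,"tz":0.0005,"ax":0,"ay":0,"az":0,"jaw":0.2},{"tx":0,"ty":0,"tz":0.0005,"ax":0,"ay":0,"az":0,"jaw":0.2},{"tx":0,"ty":0,"tz":0,"ax":0,"ay":0,"az":0,"jaw":0.2},{"tx":0,"ty":0,"tz":0,"ax":0,"ay":0,"az":0,"jaw":0.2},{"tx":0,"ty":0,"tz":0,"ax":0,"ay":0,"az":0,"jaw":0.2},{"tx":0,"ty":0,"tz":0,"ax":0,"ay":0,"az":0,"jaw":0.2},{"tx":0,"ty":0,"tz":0,"ax":0,"ay":0,"az":0,"jaw":0.2},{"tx":0,"ty":0,"tz":0,"ax":0,"ay":0,"az":0,"jaw":0.2},{"tx":0,"ty":0,"tz":0,"ax":0,"ay":0,"az":0,"jaw":0.2}]' 40
```

```text
time: 19.45
ee_pos: [0.5176, -0.3565, 0.0057]
tcp_rot: [-180.0, 0.1, 159.0]
wrist_force: [-2.6, 1.8, 5.6]
opening: 0.0586
grasp_force: 43.8
```

Contact is confirmed at the height I calculated (5.6 N). Releasing, then lifting and backing off.

```bash
python3 -m handwheel '[{"tx":0,"ty":0,"tz":0,"ax":0,"ay":0,"az":0,"jaw":0.4},{"tx":0,"ty":0,"tz":0,"ax":0,"ay":0,"az":0,"jaw":0.5},{"tx":0,"ty":0,"tz":0,"ax":0,"ay":0,"az":0,"jaw":0.7},{"tx":0,"ty":0,"tz":0,"ax":0,"ay":0,"az":0,"jaw":1},{"tx":0,"ty":0,"tz":0,"ax":0,"ay":0,"az":0,"jaw":1},{"tx":0,"ty":0,"tz":0,"ax":0,"ay":0,"az":0,"jaw":1},{"tx":0,"ty":0,"tz":-0.02,"ax":0,"ay":0,"az":0,"jaw":1},{"tx":0,"ty":0,"tz":-0.03,"ax":0,"ay":0,"az":0,"jaw":1},{"tx":0,"ty":0,"tz":-0.03,"ax":0,"ay":0,"az":0,"jaw":1},{"tx":0,"ty":0,"tz":-0.04,"ax":0,"ay":0,"az":0,"jaw":1}]' 40
python3 -m handwheel '[{"tx":0,"ty":0.03,"tz":0,"ax":0,"ay":0,"az":0,"jaw":1},{"tx":0.01,"ty":0.03,"tz":0,"ax":0,"ay":0,"az":0,"jaw":1},{"tx":0.01,"ty":0.03,"tz":0,"ax":0,"ay":0,"az":0,"jaw":1},{"tx":0.01,"ty":0.04,"tz":0,"ax":0,"ay":0,"az":0,"jaw":1},{"tx":0.01,"ty":0.04,"tz":0,"ax":0,"ay":0,"az":0,"jaw":1},{"tx":0,"ty":0.03,"tz":0,"ax":0,"ay":0,"az":0,"jaw":1},{"tx":0,"ty":0.02,"tz":0,"ax":0,"ay":0,"az":0,"jaw":1},{"tx":0,"ty":0,"tz":0,"ax":0,"ay":0,"az":0,"jaw":1},{"tx":0,"ty":0,"tz":0,"ax":0,"ay":0,"az":0,"jaw":1},{"tx":0,"ty":0,"tz":0,"ax":0,"ay":0,"az":0,"jaw":1}]' 40
python3 - <<'E'
from h import *
o,c=snap('wrist','w9.png'); M=T(o); E=M@c['mount']
blob(c,(24,120,120),(34,255,255),.056,E)
t=optics.camera('top'); blob(t,(24,120,120),(34,255,255),.056,None)
# upper brass
hsv=cv2.cvtColor(c['color'],cv2.COLOR_RGB2HSV); m=cv2.inRange(hsv,np.array((16,60,60)),np.array((23,200,255)))
n,l,s,ce=cv2.connectedComponentsWithStats(m)
for i in range(1,n):
    if s[i,4]>150: print(s[i],ce[i],at(c,*ce[i],.012,E))
go(.5444,-.1313,.1,180,1)
E
```

```text
time: 20.7
ee_pos: [0.5172, -0.3563, 0.1271]
tcp_rot: [-180.0, 0.1, 159.0]
wrist_force: [0.5, -0.1, 0.3]
opening: 0.0855
grasp_force: 0.0
time: 21.95
ee_pos: [0.5586, -0.1376, 0.125]
tcp_rot: [-180.0, 0.1, 159.0]
wrist_force: [-0.3, 0.5, 0.3]
opening: 0.0855
grasp_force: 0.0
 blob [  20  189   59   80 3032] [ 48.63027704 226.68370712]
 rect ((0.5189101696014404, -0.35736986994743347), (0.05966837331652641, 0.0891738310456276), 68.92214965820312) enclosing ((0.5187121033668518, -0.3570926785469055), 0.05332135036587715)
 blob [374 221   7  21  39] [377.28205128 228.87179487]
 rect ((0.5201184749603271, -0.38726168870925903), (0.007008825894445181, 0.06077922135591507), 73.6737060546875) enclosing ((0.5201194286346436, -0.38725826144218445), 0.0305222999304533)
[236 145  37  33 585] [253.83247863 158.54017094] [ 0.53981675 -0.13179202  0.012     ]
[ 61 189  20  78 172] [ 69.11627907 225.81976744] [ 0.53214502 -0.36545676  0.012     ]
[282 208  34  29 404] [296.57178218 217.86386139] [ 0.6129831  -0.11287732  0.012     ]
[188 216  33  30 399] [204.97243108 226.73433584] [ 0.58854295 -0.20496374  0.012     ]
[295 231  19  17 257] [303.6848249  239.28404669] [ 0.63940605 -0.11333988  0.012     ]
[187 241  21  18 250] [196.468 249.032] [ 0.60959587 -0.22499734  0.012     ]
t 22.05 pos [ 0.5586 -0.1374  0.125 ] [-1.8000e+02  7.0000e-02  1.5898e+02] F [-0.7  0.7  0. ] open 0.0853 grip 0.0
 tool shift [0.0155 0.0007 0.025 ] per row [0.01547 0.00065 0.02497]  turn after [-1.000e-02  6.000e-02 -2.102e+01]
```

View pics/w9.png

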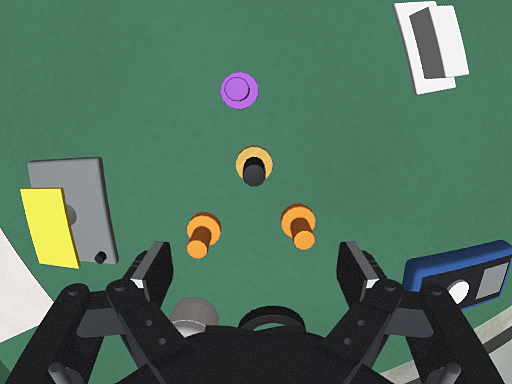

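Wrist view: the sheet lies on the fixture at (48,227). The brass and black electrode is straight ahead at (254,163), clear of purple (239,90) and orange (204,230), (298,220). From here on I work by numbers.

```bash
python3 - <<'E'
from h import *
c=optics.camera('wrist'); M=T(telemetry.get_obs()); E=M@c['mount']
hsv=cv2.cvtColor(c['color'],cv2.COLOR_RGB2HSV); m=cv2.inRange(hsv,np.array((15,60,60)),np.array((25,200,255)))
n,l,s,ce=cv2.connectedComponentsWithStats(m); i=l[148,254] or l[152,254]; print(s[i])
P=np.array([at(c,u,v,.012,E)[:2] for v,u in np.argwhere(l==i)],np.float32); ci=cv2.minEnclosingCircle(P); print(ci)
k=np.zeros_like(m); k[140:200,230:280]=(c['color'][140:200,230:280].max(2)<70)*255
n,l,s,ce=cv2.connectedComponentsWithStats(k); i=1+np.argmax(s[1:,4]); print(s[i],ce[i])
P=np.array([at(c,u,v,.052,E)[:2] for v,u in np.argwhere(l==i)],np.float32); 
print('grip far part z52', P[np.argsort(np.argwhere(l==i)[:,0])][-5:], at(c,ce[i][0],s[i][1]+s[i][3]-6,.052,E))
go(.5435,-.132,.04,159,1)
E
```

```text
[236 145  37  34 593]
((0.5443199872970581, -0.13345634937286377), 0.018298698589205742)
[243 157  22  29 485] [253.60206186 171.71958763]
grip far part z52 [[ 0.55319375 -0.13732776]
 [ 0.5534941  -0.1365432 ]
 [ 0.55379444 -0.13575861]
 [ 0.55409473 -0.134974  ]
 [ 0.554395   -0.13418935]] [ 0.54930317 -0.13529468  0.052     ]
t 22.1 pos [ 0.5586 -0.1373  0.125 ] [1.80e+02 6.00e-02 1.59e+02] F [-1.  -0.4 -0.3] open 0.0856 grip 0.0
 tool shift [ 0.0161 -0.0005  0.0849] per row [ 0.01607 -0.00046  0.08493]  turn after [ 0.    0.06 -0.  ]
```

```bash
python3 -m handwheel '[{"tx":0.0148,"ty":-0.001,"tz":0,"ax":0,"ay":0,"az":0,"jaw":0.3},{"tx":0,"ty":0,"tz":0,"ax":0,"ay":0,"az":0,"jaw":0.3},{"tx":0,"ty":0,"tz":0.03,"ax":0,"ay":0,"az":0,"jaw":0.3},{"tx":0,"ty":0,"tz":0.03,"ax":0,"ay":0,"az":0,"jaw":0.3},{"tx":0,"ty":0,"tz":0.03,"ax":0,"ay":0,"az":0,"jaw":0.3},{"tx":0,"ty":0,"tz":0.02,"ax":0,"ay":0,"az":0,"jaw":0.3},{"tx":0,"ty":0,"tz":0.01,"ax":0,"ay":0,"az":0,"jaw":0.3},{"tx":0,"ty":0,"tz":0,"ax":0,"ay":0,"az":0,"jaw":0.3},{"tx":0,"ty":0,"tz":0,"ax":0,"ay":0,"az":0,"jaw":0.3},{"tx":0,"ty":0,"tz":0,"ax":0,"ay":0,"az":0,"jaw":0.3}]' 40
python3 - <<'E'
from h import *
go(.5444,-.133,-.005,159,1)
o,c=snap('wrist','w10.png'); M=T(o); E=M@c['mount']
im=c['color']
# dark grip / brass in view
hsv=cv2.cvtColor(im,cv2.COLOR_RGB2HSV); m=cv2.inRange(hsv,np.array((15,60,60)),np.array((25,200,255)))
n,l,s,ce=cv2.connectedComponentsWithStats(m)
for i in range(1,n):
    if s[i,4]>150: print(s[i],ce[i],(M[:3,:3].T@(at(c,*ce[i],.012,E)-M[:3,3])).round(4))
E
```

```text
time: 23.35
ee_pos: [0.5453, -0.1325, 0.0059]
tcp_rot: [180.0, 0.2, 159.0]
wrist_force: [0.2, 0.1, -1.1]
opening: 0.0561
grasp_force: 0.0
t 23.35 pos [ 0.5453 -0.1325  0.0059] [1.7999e+02 1.5000e-01 1.5905e+02] F [ 0.2  0.1 -1.1] open 0.0561 grip 0.0
 tool shift [ 0.0007 -0.0008  0.0109] per row [ 0.00073 -0.00077  0.0109 ]  turn after [0.01 0.15 0.05]
[ 224  198   60   53 1723] [253.47533372 219.78525827] [ 0.0072 -0.0014 -0.0061]
[295 291  20  35 392] [303.69642857 306.81122449] [-0.0596  0.0335 -0.0059]
[  0 294  26  58 251] [ 10.54183267 325.35059761] [-0.122  -0.2539 -0.0058]
```

```bash
python3 -m handwheel '[{"tx":0.0007,"ty":-0.0008,"tz":0.004,"ax":0,"ay":0,"az":0,"jaw":0.3},{"tx":0,"ty":0,"tz":0.004,"ax":0,"ay":0,"az":0,"jaw":0.1},{"tx":0,"ty":0,"tz":0,"ax":0,"ay":0,"az":0,"jaw":-0.1},{"tx":0,"ty":0,"tz":0,"ax":0,"ay":0,"az":0,"jaw":-0.2},{"tx":0,"ty":0,"tz":0,"ax":0,"ay":0,"az":0,"jaw":-0.3},{"tx":0,"ty":0,"tz":0,"ax":0,"ay":0,"az":0,"jaw":-0.4},{"tx":0,"ty":0,"tz":0,"ax":0,"ay":0,"az":0,"jaw":-0.5},{"tx":0,"ty":0,"tz":0,"ax":0,"ay":0,"az":0,"jaw":-0.6},{"tx":0,"ty":0,"tz":0,"ax":0,"ay":0,"az":0,"jaw":-0.7},{"tx":0,"ty":0,"tz":0,"ax":0,"ay":0,"az":0,"jaw":-0.7}]' 40
```

```text
time: 24.65
ee_pos: [0.5439, -0.1328, -0.0029]
tcp_rot: [180.0, 0.1, 159.0]
wrist_force: [-0.2, 0.7, 1.9]
opening: 0.0188
grasp_force: 39.0
```

```bash
python3 -m handwheel '[{"tx":0,"ty":0,"tz":-0.01,"ax":0,"ay":0,"az":0,"jaw":-0.7},{"tx":0,"ty":0,"tz":-0.03,"ax":0,"ay":0,"az":0,"jaw":-0.7},{"tx":0,"ty":0,"tz":-0.03,"ax":0,"ay":0,"az":0,"jaw":-0.7},{"tx":0,"ty":0,"tz":-0.03,"ax":0,"ay":0,"az":0,"jaw":-0.7},{"tx":0,"ty":0,"tz":-0.01,"ax":0,"ay":0,"az":0,"jaw":-0.7},{"tx":-0.004,"ty":-0.015,"tz":0,"ax":0,"ay":0,"az":0,"jaw":-0.7},{"tx":-0.006,"ty":-0.025,"tz":0,"ax":0,"ay":0,"az":0,"jaw":-0.7},{"tx":-0.008,"ty":-0.03,"tz":0,"ax":0,"ay":0,"az":0,"jaw":-0.7},{"tx":-0.008,"ty":-0.03,"tz":0,"ax":0,"ay":0,"az":0,"jaw":-0.7},{"tx":-0.008,"ty":-0.03,"tz":0,"ax":0,"ay":0,"az":0,"jaw":-0.7}]' 40
python3 -m handwheel '[{"tx":-0.008,"ty":-0.03,"tz":0,"ax":0,"ay":0,"az":0,"jaw":-0.7},{"tx":-0.007,"ty":-0.028,"tz":0,"ax":0,"ay":0,"az":0,"jaw":-0.7},{"tx":-0.005,"ty":-0.02,"tz":0,"ax":0,"ay":0,"az":0,"jaw":-0.7},{"tx":-0.002,"ty":-0.01,"tz":0,"ax":0,"ay":0,"az":0,"jaw":-0.7},{"tx":0,"ty":0,"tz":0,"ax":0,"ay":0,"az":0,"jaw":-0.7},{"tx":0,"ty":0,"tz":0,"ax":0,"ay":0,"az":0,"jaw":-0.7},{"tx":0,"ty":0,"tz":0,"ax":0,"ay":0,"az":0,"jaw":-0.7},{"tx":0,"ty":0,"tz":0,"ax":0,"ay":0,"az":0,"jaw":-0.7},{"tx":0,"ty":0,"tz":0,"ax":0,"ay":0,"az":0,"jaw":-0.7},{"tx":0,"ty":0,"tz":0,"ax":0,"ay":0,"az":0,"jaw":-0.7}]' 40
python3 - <<'E'
from h import *
go(.5176,-.3566,.06,159,1)
o,c=snap('wrist','w11.png'); M=T(o); E=M@c['mount']; f=M[2,3]+.0029
hsv=cv2.cvtColor(c['color'],cv2.COLOR_RGB2HSV); m=cv2.inRange(hsv,np.array((15,60,60)),np.array((24,200,255)))
n,l,s,ce=cv2.connectedComponentsWithStats(m)
for i in range(1,n):
    if s[i,4]>400:
        P=np.array([at(c,u,v,f+.012,E) for v,u in np.argwhere(l==i)]); print(s[i],ce[i]); ci=cv2.minEnclosingCircle(P[:,:2].astype(np.float32)); print(ci, M[:3,:3].T@(np.array([*ci[0],f])-M[:3,3]))
snap('scene','s11.png')
E
```

```text
time: 25.9
ee_pos: [0.5277, -0.268, 0.105]
tcp_rot: [180.0, -0.1, 159.0]
wrist_force: [0.0, 0.2, -1.6]
opening: 0.0192
grasp_force: 39.2
time: 27.15
ee_pos: [0.5181, -0.3564, 0.1071]
tcp_rot: [180.0, 0.1, 159.1]
wrist_force: [1.5, 0.8, -2.1]
opening: 0.0189
grasp_force: 39.3
t 27.15 pos [ 0.5181 -0.3564  0.1071] [1.8000e+02 7.0000e-02 1.5905e+02] F [ 1.5  0.8 -2.1] open 0.0189 grip 39.3
 tool shift [ 0.0004 -0.0004  0.0471] per row [ 0.0004  -0.00039  0.04705]  turn after [0.   0.07 0.05]
[ 225  205   59   37 1302] [254.49385561 221.44930876]
((0.5136162638664246, -0.3558198809623718), 0.016464831307530403) [ 0.00433994 -0.00108518 -0.00290548]
```

```bash
python3 - <<'E'
from h import *
c=optics.camera('wrist')
# tool frame geometry: plane at tool z
def tp(u,v,z):
    p,d=ray(c,u,v,c['mount']); return (p+d*(z-p[2])/d[2]).round(4)
im=cv2.imread('pics/w10.png'); im2=cv2.imread('pics/w11.png')
for f,zt in ((im,-(.012-.0059)),(im2,-(.012-.0029)),):
    hsv=cv2.cvtColor(f,cv2.COLOR_BGR2HSV); m=cv2.inRange(hsv,np.array((15,60,60)),np.array((25,200,255)))
    n,l,s,ce=cv2.connectedComponentsWithStats(m); i=1+np.argmax([s[j,4] if 200<ce[j][0]<300 and ce[j][1]<260 else 0 for j in range(1,n)])
    a=np.argwhere(l==i); print(s[i])
    top=a[a[:,0]==a[:,0].min()]; lf=a[a[:,1]==a[:,1].min()].mean(0); rt=a[a[:,1]==a[:,1].max()].mean(0)
    print('front',tp(top[:,1].mean(),top[0,0],zt),'left',tp(lf[1],lf[0],zt),'right',tp(rt[1],rt[0],zt))
s=cv2.imread('pics/s11.png'); hs=cv2.cvtColor(s,cv2.COLOR_BGR2HSV)
E
```

```text
[ 224  198   60   53 1723]
front [ 0.0207 -0.002  -0.0061] left [ 0.0025 -0.0189 -0.0061] right [ 0.0005  0.0162 -0.0061]
[ 225  205   59   37 1311]
front [ 0.0176  0.     -0.0091] left [ 0.0025 -0.018  -0.0091] right [ 0.0023  0.0159 -0.0091]
```

```bash
python3 -m handwheel '[{"tx":0,"ty":-0.0004,"tz":0.01,"ax":0,"ay":0,"az":0,"jaw":-0.7},{"tx":0,"ty":0,"tz":0.015,"ax":0,"ay":0,"az":0,"jaw":-0.7},{"tx":0,"ty":0,"tz":0.012,"ax":0,"ay":0,"az":0,"jaw":-0.7},{"tx":0,"ty":0,"tz":0.007,"ax":0,"ay":0,"az":0,"jaw":-0.7},{"tx":0,"ty":0,"tz":0.004,"ax":0,"ay":0,"az":0,"jaw":-0.7},{"tx":0,"ty":0,"tz":0.002,"ax":0,"ay":0,"az":0,"jaw":-0.7},{"tx":0,"ty":0,"tz":0.001,"ax":0,"ay":0,"az":0,"jaw":-0.7},{"tx":0,"ty":0,"tz":0,"ax":0,"ay":0,"az":0,"jaw":-0.7},{"tx":0,"ty":0,"tz":0,"ax":0,"ay":0,"az":0,"jaw":-0.7},{"tx":0,"ty":0,"tz":0,"ax":0,"ay":0,"az":0,"jaw":-0.7}]' 40
python3 -m handwheel '[{"tx":0,"ty":0,"tz":0.001,"ax":0,"ay":0,"az":0,"jaw":-0.7},{"tx":0,"ty":0,"tz":0.0005,"ax":0,"ay":0,"az":0,"jaw":-0.7},{"tx":0,"ty":0,"tz":0.0005,"ax":0,"ay":0,"az":0,"jaw":-0.7},{"tx":0,"ty":0,"tz":0,"ax":0,"ay":0,"az":0,"jaw":-0.7},{"tx":0,"ty":0,"tz":0,"ax":0,"ay":0,"az":0,"jaw":-0.7},{"tx":0,"ty":0,"tz":0,"ax":0,"ay":0,"az":0,"jaw":-0.7},{"tx":0,"ty":0,"tz":0,"ax":0,"ay":0,"az":0,"jaw":-0.7},{"tx":0,"ty":0,"tz":0,"ax":0,"ay":0,"az":0,"jaw":-0.7},{"tx":0,"ty":0,"tz":0,"ax":0,"ay":0,"az":0,"jaw":-0.7},{"tx":0,"ty":0,"tz":0,"ax":0,"ay":0,"az":0,"jaw":-0.7}]' 40
```

```text
time: 28.55
ee_pos: [0.518, -0.3569, 0.0562]
tcp_rot: [180.0, 0.1, 159.0]
wrist_force: [0.8, -0.6, -2.0]
opening: 0.0188
grasp_force: 39.3
time: 29.8
ee_pos: [0.518, -0.3568, 0.054]
tcp_rot: [180.0, 0.1, 159.0]
wrist_force: [-0.2, 0.0, -2.1]
opening: 0.0191
grasp_force: 39.3
```

```bash
python3 -m handwheel '[{"tx":0,"ty":0,"tz":0.0005,"ax":0,"ay":0,"az":0,"jaw":-0.7},{"tx":0,"ty":0,"tz":0.0004,"ax":0,"ay":0,"az":0,"jaw":-0.7},{"tx":0,"ty":0,"tz":0.0003,"ax":0,"ay":0,"az":0,"jaw":-0.7},{"tx":0,"ty":0,"tz":0,"ax":0,"ay":0,"az":0,"jaw":-0.7},{"tx":0,"ty":0,"tz":0,"ax":0,"ay":0,"az":0,"jaw":-0.7},{"tx":0,"ty":0,"tz":0,"ax":0,"ay":0,"az":0,"jaw":-0.7},{"tx":0,"ty":0,"tz":0,"ax":0,"ay":0,"az":0,"jaw":-0.7},{"tx":0,"ty":0,"tz":0,"ax":0,"ay":0,"az":0,"jaw":-0.7},{"tx":0,"ty":0,"tz":0,"ax":0,"ay":0,"az":0,"jaw":-0.7},{"tx":0,"ty":0,"tz":0,"ax":0,"ay":0,"az":0,"jaw":-0.7}]' 40
```

```text
time: 31.05
ee_pos: [0.518, -0.3569, 0.0531]
tcp_rot: [-180.0, 0.1, 159.0]
wrist_force: [-1.5, 2.0, 5.4]
opening: 0.0187
grasp_force: 39.7
```

Contact is at the height I calculated. Letting go and lifting straight up.

```bash
python3 -m handwheel '[{"tx":0,"ty":0,"tz":0,"ax":0,"ay":0,"az":0,"jaw":-0.5},{"tx":0,"ty":0,"tz":0,"ax":0,"ay":0,"az":0,"jaw":-0.4},{"tx":0,"ty":0,"tz":0,"ax":0,"ay":0,"az":0,"jaw":-0.2},{"tx":0,"ty":0,"tz":0,"ax":0,"ay":0,"az":0,"jaw":0.1},{"tx":0,"ty":0,"tz":0,"ax":0,"ay":0,"az":0,"jaw":0.3},{"tx":0,"ty":0,"tz":0,"ax":0,"ay":0,"az":0,"jaw":0.3},{"tx":0,"ty":0,"tz":-0.01,"ax":0,"ay":0,"az":0,"jaw":0.3},{"tx":0,"ty":0,"tz":-0.02,"ax":0,"ay":0,"az":0,"jaw":0.3},{"tx":0,"ty":0,"tz":-0.03,"ax":0,"ay":0,"az":0,"jaw":0.3},{"tx":0,"ty":0,"tz":-0.04,"ax":0,"ay":0,"az":0,"jaw":0.3}]' 40
python3 - <<'E'
from h import *
go(.484,.3237,.16,165,10)
o,c=snap('wrist','w12.png'); M=T(o); E=M@c['mount']
blob(c,(24,120,120),(34,255,255),.056,E)
hsv=cv2.cvtColor(c['color'],cv2.COLOR_RGB2HSV); m=cv2.inRange(hsv,np.array((15,60,60)),np.array((23,200,255)))
n,l,s,ce=cv2.connectedComponentsWithStats(m)
for i in range(1,n):
    if s[i,4]>200: 
        P=np.array([at(c,u,v,.068,E)[:2] for v,u in np.argwhere(l==i)],np.float32); print(s[i],ce[i],cv2.minEnclosingCircle(P))
E
```

```text
time: 32.3
ee_pos: [0.5175, -0.3566, 0.1538]
tcp_rot: [180.0, 0.0, 159.0]
wrist_force: [1.0, -0.3, 0.8]
opening: 0.0555
grasp_force: 0.0
t 32.3 pos [ 0.5175 -0.3566  0.1538] [1.7999e+02 2.0000e-02 1.5905e+02] F [ 1.  -0.3  0.8] open 0.0555 grip 0.0
 tool shift [ 0.2745  0.6233 -0.0061] per row [ 0.02745  0.06233 -0.00061]  turn after [ 0.01  0.02 -5.95]
 blob [ 222  136   66   93 4531] [254.56477599 178.51511808]
 rect ((0.5184704065322876, -0.3576498031616211), (0.05963310971856117, 0.08967708051204681), 69.09474182128906) enclosing ((0.518504798412323, -0.35755956172943115), 0.05348188802599907)
[451 167  19  27 203] [457.17241379 178.28078818] ((0.5873938202857971, -0.15201839804649353), 0.014637098647654057)
[235 168  40  35 704] [254.25710227 182.01136364] ((0.5181604027748108, -0.3574802577495575), 0.018428701907396317)
[383 173  26  29 300] [392.12       184.85666667] ((0.5656846165657043, -0.23113103210926056), 0.014888377860188484)
```

The electrode stands upright (its disc reads r = 18.4 mm), concentric with the sheet to 0.4 mm. Next, over to the plunger with the fingers shut.

```bash
python3 -m handwheel '[{"tx":0.0,"ty":0.0,"tz":-0.03,"ax":0,"ay":0,"az":0,"jaw":0.3},{"tx":0.02,"ty":0.045,"tz":0,"ax":0,"ay":0,"az":0,"jaw":0},{"tx":0.02,"ty":0.045,"tz":0,"ax":0,"ay":0,"az":0,"jaw":-0.5},{"tx":0.02,"ty":0.045,"tz":0,"ax":0,"ay":0,"az":0,"jaw":-1},{"tx":0.02,"ty":0.045,"tz":0,"ax":0,"ay":0,"az":0,"jaw":-1},{"tx":0.02,"ty":0.045,"tz":0,"ax":0,"ay":0,"az":0,"jaw":-1},{"tx":0.02,"ty":0.045,"tz":0,"ax":0,"ay":0,"az":0,"jaw":-1},{"tx":0.02,"ty":0.045,"tz":0,"ax":0,"ay":0,"az":0,"jaw":-1},{"tx":0.02,"ty":0.045,"tz":0,"ax":0,"ay":0,"az":0,"jaw":-1},{"tx":0.02,"ty":0.045,"tz":0,"ax":0,"ay":0,"az":0,"jaw":-1}]' 40
python3 -m handwheel '[{"tx":0.02,"ty":0.045,"tz":0,"ax":0,"ay":0,"az":0,"jaw":-1},{"tx":0.02,"ty":0.045,"tz":0,"ax":0,"ay":0,"az":0,"jaw":-1},{"tx":0.02,"ty":0.045,"tz":0,"ax":0,"ay":0,"az":0,"jaw":-1},{"tx":0.02,"ty":0.045,"tz":0,"ax":0,"ay":0,"az":0,"jaw":-1},{"tx":0.01,"ty":0.025,"tz":0,"ax":0,"ay":0,"az":0,"jaw":-1},{"tx":0.005,"ty":0.013,"tz":0,"ax":0,"ay":0,"az":0,"jaw":-1},{"tx":0,"ty":0,"tz":0,"ax":0,"ay":0,"az":0,"jaw":-1},{"tx":0,"ty":0,"tz":0,"ax":0,"ay":0,"az":0,"jaw":-1},{"tx":0,"ty":0,"tz":0,"ax":0,"ay":0,"az":0,"jaw":-1},{"tx":0,"ty":0,"tz":0,"ax":0,"ay":0,"az":0,"jaw":-1}]' 40
python3 - <<'E'
from h import *
o,c=snap('wrist','w13.png'); M=T(o); E=M@c['mount']
hsv=cv2.cvtColor(c['color'],cv2.COLOR_RGB2HSV); m=cv2.inRange(hsv,np.array((0,150,90)),np.array((6,255,255)))
n,l,s,ce=cv2.connectedComponentsWithStats(m)
for i in range(1,n):
    if s[i,4]>200: 
        P=np.array([at(c,u,v,.085,E)[:2] for v,u in np.argwhere(l==i)],np.float32); print(s[i],ce[i],cv2.minEnclosingCircle(P))
go(.4838,.3237,.08,159,1)
E
```

```text
time: 33.6
ee_pos: [0.4943, 0.0873, 0.1835]
tcp_rot: [180.0, 0.1, 159.0]
wrist_force: [0.6, -0.4, 0.0]
opening: -0.0002
grasp_force: 0.0
time: 34.85
ee_pos: [0.484, 0.3227, 0.1828]
tcp_rot: [180.0, 0.1, 159.0]
wrist_force: [-0.1, 0.4, 0.0]
opening: 0.0003
grasp_force: 0.0
[ 235  161   42   41 1327] [255.63300678 181.24943482] ((0.48331746459007263, 0.32369112968444824), 0.019659971818327904)
t 34.9 pos [0.4839 0.3228 0.1827] [1.7999e+02 8.0000e-02 1.5900e+02] F [-0.4 -0.6 -0. ] open 0.0003 grip 0.0
 tool shift [0.0006 0.0007 0.1027] per row [0.00056 0.00074 0.1027 ]  turn after [0.01 0.08 0.  ]
```

```bash
python3 -m handwheel '[{"tx":0.0006,"ty":0.0007,"tz":0.02,"ax":0,"ay":0,"az":0,"jaw":-1},{"tx":0,"ty":0,"tz":0.03,"ax":0,"ay":0,"az":0,"jaw":-1},{"tx":0,"ty":0,"tz":0.025,"ax":0,"ay":0,"az":0,"jaw":-1},{"tx":0,"ty":0,"tz":0.015,"ax":0,"ay":0,"az":0,"jaw":-1},{"tx":0,"ty":0,"tz":0.002,"ax":0,"ay":0,"az":0,"jaw":-1},{"tx":0,"ty":0,"tz":0.002,"ax":0,"ay":0,"az":0,"jaw":-1},{"tx":0,"ty":0,"tz":0.002,"ax":0,"ay":0,"az":0,"jaw":-1},{"tx":0,"ty":0,"tz":0.002,"ax":0,"ay":0,"az":0,"jaw":-1},{"tx":0,"ty":0,"tz":0,"ax":0,"ay":0,"az":0,"jaw":-1},{"tx":0,"ty":0,"tz":0,"ax":0,"ay":0,"az":0,"jaw":-1}]' 40
python3 - <<'E'
from h import *
o,c=snap('wrist','w14.png'); M=T(o); E=M@c['mount']; print(o['ee_pos'],o['wrist_force'])
# fingertip: lowest dark part near image centre; print column profile of brightness down u=255 over cap
im=c['color'].astype(int)
print([(v,*im[v,255]) for v in range(190,300,4)])
E
```

```text
time: 36.15
ee_pos: [0.4836, 0.3242, 0.0846]
tcp_rot: [180.0, 0.1, 159.0]
wrist_force: [-0.0, 1.1, -0.0]
opening: -0.0002
grasp_force: 0.0
[0.48358383 0.32419124 0.08463022] [-0.04108575  1.11071942 -0.00249792]
[(190, np.int64(234), np.int64(232), np.int64(237)), (194, np.int64(95), np.int64(26), np.int64(22)), (198, np.int64(195), np.int64(56), np.int64(50)), (202, np.int64(239), np.int64(74), np.int64(70)), (206, np.int64(239), np.int64(78), np.int64(72)), (210, np.int64(239), np.int64(74), np.int64(72)), (214, np.int64(238), np.int64(70), np.int64(67)), (218, np.int64(238), np.int64(70), np.int64(66)), (222, np.int64(237), np.int64(67), np.int64(63)), (226, np.int64(237), np.int64(66), np.int64(64)), (230, np.int64(249), np.int64(67), np.int64(64)), (234, np.int64(23), np.int64(27), np.int64(29)), (238, np.int64(33), np.int64(33), np.int64(36)), (242, np.int64(29), np.int64(30), np.int64(26)), (246, np.int64(32), np.int64(29), np.int64(29)), (250, np.int64(40), np.int64(42), np.int64(43)), (254, np.int64(37), np.int64(38), np.int64(40)), (258, np.int64(36), np.int64(36), np.int64(38)), (262, np.int64(30), np.int64(31), np.int64(32)), (266, np.int64(77), np.int64(79), np.int64(81)), (270, np.int64(73), np.int64(74), np.int64(77)), (274, np.int64(75), np.int64(74), np.int64(77)), (278, np.int64(77), np.int64(77), np.int64(79)), (282, np.int64(77), np.int64(77), np.int64(79)), (286, np.int64(73), np.int64(73), np.int64(79)), (290, np.int64(79), np.int64(80), np.int64(82)), (294, np.int64(72), np.int64(72), np.int64(75)), (298, np.int64(68), np.int64(69), np.int64(75))]
```

```bash
python3 - <<'E'
from h import *
c=optics.camera('wrist'); p,d=ray(c,255,232,c['mount']); s=(.011-p[0])/d[0]; print('tip tool',p+s*d)
E
python3 -m handwheel '[{"tx":0,"ty":0,"tz":0.002,"ax":0,"ay":0,"az":0,"jaw":-1},{"tx":0,"ty":0,"tz":0.002,"ax":0,"ay":0,"az":0,"jaw":-1},{"tx":0,"ty":0,"tz":0.002,"ax":0,"ay":0,"az":0,"jaw":-1},{"tx":0,"ty":0,"tz":0.002,"ax":0,"ay":0,"az":0,"jaw":-1},{"tx":0,"ty":0,"tz":0.002,"ax":0,"ay":0,"az":0,"jaw":-1},{"tx":0,"ty":0,"tz":0.002,"ax":0,"ay":0,"az":0,"jaw":-1},{"tx":0,"ty":0,"tz":0.002,"ax":0,"ay":0,"az":0,"jaw":-1},{"tx":0,"ty":0,"tz":0.002,"ax":0,"ay":0,"az":0,"jaw":-1},{"tx":0,"ty":0,"tz":0,"ax":0,"ay":0,"az":0,"jaw":-1},{"tx":0,"ty":0,"tz":0,"ax":0,"ay":0,"az":0,"jaw":-1}]' 40
```

```text
tip tool [ 0.011      -0.0005927  -0.03068382]
time: 37.5
ee_pos: [0.4836, 0.3242, 0.0686]
tcp_rot: [180.0, 0.1, 159.0]
wrist_force: [0.3, 1.5, 0.4]
opening: -0.0001
grasp_force: 0.0
```

```bash
python3 -m handwheel '[{"tx":0,"ty":0,"tz":0.002,"ax":0,"ay":0,"az":0,"jaw":-1},{"tx":0,"ty":0,"tz":0.002,"ax":0,"ay":0,"az":0,"jaw":-1},{"tx":0,"ty":0,"tz":0.002,"ax":0,"ay":0,"az":0,"jaw":-1},{"tx":0,"ty":0,"tz":0.002,"ax":0,"ay":0,"az":0,"jaw":-1},{"tx":0,"ty":0,"tz":0.001,"ax":0,"ay":0,"az":0,"jaw":-1},{"tx":0,"ty":0,"tz":0.001,"ax":0,"ay":0,"az":0,"jaw":-1},{"tx":0,"ty":0,"tz":0.001,"ax":0,"ay":0,"az":0,"jaw":-1},{"tx":0,"ty":0,"tz":0,"ax":0,"ay":0,"az":0,"jaw":-1},{"tx":0,"ty":0,"tz":0,"ax":0,"ay":0,"az":0,"jaw":-1},{"tx":0,"ty":0,"tz":0,"ax":0,"ay":0,"az":0,"jaw":-1}]' 40
```

```text
time: 38.75
ee_pos: [0.4836, 0.3242, 0.0576]
tcp_rot: [180.0, 0.1, 159.0]
wrist_force: [-2.0, -0.7, 4.5]
opening: -0.0001
grasp_force: 2.1
```

```bash
cat >> h.py <<'E'
def red(c,box):
    hsv=cv2.cvtColor(c['color'],cv2.COLOR_RGB2HSV); m=cv2.inRange(hsv,np.array((0,150,90)),np.array((6,255,255))); k=np.zeros_like(m); a,b,e,f=box; k[b:f,a:e]=m[b:f,a:e]
    n,l,s,ce=cv2.connectedComponentsWithStats(k); i=1+np.argmax(s[1:,4]); return s[i],ce[i].round(2)
def fz(n=16):
    F=[];Z=[]
    for _ in range(n):
        c=optics.camera('scene'); o=telemetry.get_obs(); F.append(o['wrist_force'][2]); Z.append(o['ee_pos'][2])
    print('Fz',np.mean(F).round(2),'+-',(np.std(F)/n**.5).round(2),'z',np.mean(Z).round(4),o['time']); return c
E
python3 - <<'E'
from h import *
import pickle
c=fz(); print(red(c,(295,125,330,155))); c0=pickle.load(open('d0.pkl','rb'))['scene'][1]; print(red(c0,(295,125,330,155)))
def pj(p):
    q=np.linalg.inv(c0['extrinsics'])@np.array([*p,1]); q=c0['K']@q[:3]; return q[:2]/q[2]
for z in (.085,.073,.061): print(z,pj((.4835,.3238,z)))
E
```

```text
Fz 4.03 +- 0.12 z 0.0575 39.55
(array([307, 134,  11,   7,  47], dtype=int32), array([311.53, 137.11]))
(array([307, 133,  11,   7,  65], dtype=int32), array([311.75, 135.69]))
0.085 [312.4805409  134.29462669]
0.073 [312.12178925 137.35531903]
0.061 [311.76746216 140.37826324]
```

```bash
python3 -m handwheel '[{"tx":0,"ty":0,"tz":0.002,"ax":0,"ay":0,"az":0,"jaw":-1},{"tx":0,"ty":0,"tz":0.002,"ax":0,"ay":0,"az":0,"jaw":-1},{"tx":0,"ty":0,"tz":0.002,"ax":0,"ay":0,"az":0,"jaw":-1},{"tx":0,"ty":0,"tz":0.002,"ax":0,"ay":0,"az":0,"jaw":-1},{"tx":0,"ty":0,"tz":0.001,"ax":0,"ay":0,"az":0,"jaw":-1},{"tx":0,"ty":0,"tz":0,"ax":0,"ay":0,"az":0,"jaw":-1},{"tx":0,"ty":0,"tz":0,"ax":0,"ay":0,"az":0,"jaw":-1},{"tx":0,"ty":0,"tz":0,"ax":0,"ay":0,"az":0,"jaw":-1},{"tx":0,"ty":0,"tz":0,"ax":0,"ay":0,"az":0,"jaw":-1},{"tx":0,"ty":0,"tz":0,"ax":0,"ay":0,"az":0,"jaw":-1}]' 40
python3 - <<'E'
from h import *
c=fz(24); print(red(c,(295,125,330,155)))
s=c['color']; print([(v,*[int(x) for x in s[v,311]]) for v in range(130,156)])
E
```

```text
time: 40.8
ee_pos: [0.4836, 0.3242, 0.0488]
tcp_rot: [180.0, 0.1, 159.0]
wrist_force: [-2.2, -1.3, 8.0]
opening: -0.0
grasp_force: 3.6
Fz 7.27 +- 0.11 z 0.0488 42.0
(array([307, 136,  10,   7,  45], dtype=int32), array([311.16, 139.31]))
[(130, 55, 60, 60), (131, 59, 66, 68), (132, 67, 76, 75), (133, 72, 76, 76), (134, 77, 83, 83), (135, 77, 84, 85), (136, 74, 86, 85), (137, 80, 93, 95), (138, 113, 88, 90), (139, 178, 66, 65), (140, 206, 41, 30), (141, 163, 40, 30), (142, 110, 36, 27), (143, 104, 69, 68), (144, 127, 121, 124), (145, 182, 182, 189), (146, 227, 226, 232), (147, 218, 214, 224), (148, 153, 153, 160), (149, 140, 148, 159), (150, 143, 152, 165), (151, 146, 156, 167), (152, 142, 152, 162), (153, 132, 144, 152), (154, 109, 116, 121), (155, 79, 83, 87)]
```

```bash
python3 -m handwheel '[{"tx":0,"ty":0,"tz":0.0006,"ax":0,"ay":0,"az":0,"jaw":-1},{"tx":0,"ty":0,"tz":0.0006,"ax":0,"ay":0,"az":0,"jaw":-1},{"tx":0,"ty":0,"tz":0,"ax":0,"ay":0,"az":0,"jaw":-1},{"tx":0,"ty":0,"tz":0,"ax":0,"ay":0,"az":0,"jaw":-1},{"tx":0,"ty":0,"tz":0,"ax":0,"ay":0,"az":0,"jaw":-1},{"tx":0,"ty":0,"tz":0,"ax":0,"ay":0,"az":0,"jaw":-1},{"tx":0,"ty":0,"tz":0,"ax":0,"ay":0,"az":0,"jaw":-1},{"tx":0,"ty":0,"tz":0,"ax":0,"ay":0,"az":0,"jaw":-1},{"tx":0,"ty":0,"tz":0,"ax":0,"ay":0,"az":0,"jaw":-1},{"tx":0,"ty":0,"tz":0,"ax":0,"ay":0,"az":0,"jaw":-1}]' 40
python3 - <<'E'
from h import *
import pickle
c=fz(24); print(red(c,(295,125,330,155))); c0=pickle.load(open('d0.pkl','rb'))['scene'][1]
for s in (c0['color'],c['color']): print([int(s[v,309:314].mean()) for v in range(130,156)])
blob(c,(24,120,120),(34,255,255),.056,None)
E
```

```text
time: 43.25
ee_pos: [0.4836, 0.3242, 0.0476]
tcp_rot: [180.0, 0.1, 159.0]
wrist_force: [-2.7, -1.0, 7.5]
opening: 0.0
grasp_force: 3.8
Fz 7.66 +- 0.07 z 0.0476 44.45
(array([307, 136,  10,   7,  40], dtype=int32), array([311.02, 139.68]))
[93, 100, 110, 106, 94, 96, 97, 89, 70, 64, 87, 110, 95, 69, 103, 176, 225, 212, 149, 146, 154, 153, 147, 133, 112, 90]
[67, 65, 62, 65, 66, 68, 70, 77, 90, 102, 98, 81, 63, 80, 135, 198, 228, 213, 154, 148, 156, 156, 149, 135, 113, 91]
 blob [103 209  28  28 453] [117.36865342 224.11479029]
 rect ((0.519506573677063, -0.3590935468673706), (0.06199834495782852, 0.09518717229366302), 69.72419738769531) enclosing ((0.5176743268966675, -0.3600327670574188), 0.05350601300597191)
```

Force reads 7.66 N, the half-way value. The cap has dropped about 3 px in the scene view, matching 12 mm, and the black dip in the stem is gone.

```bash
python3 -c "
from workcell import workorder
print(workorder.job_done())"
```

```text
the job is handed in; nothing more can be done
None
```

The job is handed in: the sheet lies flat on the lower electrode, the upper electrode stands upright on it and centred to within about 1 mm, and the shut fingers hold the plunger about half-way down (7.66 N against the 7.7 N expected).

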